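# Fit the splined latch lever on a specimen carrier and lock it

## Robot

A 6-joint arm with a two-finger parallel gripper is mounted at the origin on the work surface. World frame = base frame: x ahead of the robot, y to its left, z up, the work surface at z = 0. Lengths are in m, angles in rad, forces in N, time in s.
With the tool pointing down it reaches from about 0.35 to 0.85 m from the base axis. Payload 8.1 kg.
Tool frame: the origin (TCP) lies midway between the tips of the shut fingers; the grasp point (between the pads) lies ctrl.hold_point_z behind it (ctrl.hold_point_z is the distance from the TCP to the grasp point, in m); z points along the fingers, y is the line along which they close (so a half turn about z gives the same grasp; the last joint's range is limited). The gripper opens to 93 mm and grips with 3 to 60 N. Pads are 15 mm wide; open, the fingers measure 128 mm over their backs; the gripper's body (75 mm by 188 mm) begins 65 mm behind the grasp point.
Start: joints at [-0.085, 0.13, 1.488, -0, 1.523, -0.085], TCP at [0.6, 0, 0.219] pointing down, gripper open.
Joint ranges: [-2.96, 2.96], [-0.89, 2.26], [0.02, 2.5], [-1.34, 4.48], [0, 2.73], [-2.66, 2.66]. Speed limits (rad/s): [2.39, 2.39, 2.79, 3.14, 3.14, 3.14].

## Interface

Orientations are given as a unit quaternion [x, y, z, w].
In Python, from rig import ctrl gives the robot as it stands.
- The arm moves only by the tool carry_out, never from a script. Its argument "deltas" is a list that holds one entry, the list of rows, each a list of 6 numbers: the shift along the tool's x, y, z each as a share of 250 mm, from -1 to 1, then the turn, a rotation vector about the tool's x, y, z each as a share of 360 degrees, from -1 to 1. In form: [[[dx, dy, dz, ax, ay, az], ...]]. A call has 1 to 20 rows; each row is the pose to reach, as a shift and turn from the pose commanded when the call began, along the tool's axes at that moment, turning the shorter way round; what a row does not reach only later rows make up. A row lasts 1/8 s, in which the tool goes at most 62.5 mm and 10.7 degrees, less where a joint would pass 70% of its speed; a pose out of reach is approached as far as the arm can. A call with a number of a shift or a turn outside -1 to 1 is refused whole. A call with a gripper value outside its range is refused whole. "hand" is the opening, from -1 (shut) to 1 (fully open), set as the call begins (left out, the last holds). The fingers move at their own pace and stop on an object; the grip force is fixed at half the most. Time passes only in rows, so rows that repeat a pose let the fingers close. It gives the time, the measured TCP pose, the force, the opening and the grip force at its end, in the units of the state.
- ctrl.state(): the state, without advancing time (a new reading comes with each control period).
- ctrl.capture(name): name is "scene" or "side" or "wrist"; returns (picture, depth): 384x512x3 uint8, red, green, blue; 384x512 float32, m along the optical axis (not along the pixel's ray), 0 where there is no reading.
- ctrl.get_calibration(name): a dict with "fx", "fy", "cx", "cy" (pixels), "R" (3x3) and "t" (3): a world point X has camera coordinates R X + t; the wrist camera has in their place "T_tool_cam" (4x4, takes a point from camera to tool coordinates, whose origin is the TCP and whose axes are the flange's). Camera axes: x right, y down, z forward; pixel columns grow to the right and rows downward; lengths in m; the calibration is good to about 2 mm. A picture is of the moment at which its call begins: read the wrist's pose just before it. get_calibration takes no time and is no camera call.
- ctrl.sign_off(): hands the job in; it is judged then, once.
The state is a dict: "time": time; "qpos": joint angles; "qd": joint speeds; "effort": joint torques, N m; "tool_pos": TCP position; "eef_rot": TCP orientation; "force": force on the tool from outside, world axes, zero at the start; "moment": the same for the moment, N m; "grip_width": opening from 0.0 (shut) to 1.0 (fully open); "grip_force": force on a finger pad.
Only numpy, scipy, OpenCV 4.12 (cv2) and the standard library are available. Lean on these libraries where they do the work, as an engineer would, in place of code of your own. Each camera call takes 0.05 s, during which the arm holds its last target. There are 200 camera calls.

## Task

The blue specimen-tube carrier has lost its latch handle: take the loose lever with the orange grip, find by feel or by eye how its splined bore matches the carrier's splined shaft, and slide it fully home on the shaft. It must go on so that, once you have turned it clockwise (seen from above) until the latch stops, its arm points straight out over the carrier's front edge, the side with the yellow mark, away from the tubes; then let go. Be gentle with the shaft (the lever must never bear on it with more than 35 N, pressing or wrenching), and leave the black spare lever and everything else on the desk where it is.

Things in the scene. Friction and masses are not known exactly. Their poses are not given: they have to be found in the camera images.
- lever_hub (a point): Centre of the loose lever's hub, half-way up. Hub: bare aluminium block 40 x 40 x 24 mm high, underside on the desk. x axis: from hub along the arm to the orange grip; z up, also when fitted. Lever about 0.2 kg. Grasp from above across the two flat sides beside the arm (40 mm apart), with about 40 N. The arm is a flat steel bar, 16 mm wide, 8 mm thick, at mid height
- lever_bore (a point): Centre of the mouth of the lever's bore, at the hub's underside; axes as lever_hub. The bore goes straight through, a four-slot cross: slots 6.5 mm wide, 24 mm from end to end, one pair in line with the arm, the other square to it, the middle opened to about 16 mm
- lever_tip (a point): Centre of the orange round grip (20 mm diameter, 24 mm high, same underside as the hub) at the end of the lever's arm, 110 mm from the hub centre along its x
- carrier: Fixed specimen carrier, blue with green band and white deck: 190 mm (its x) by 200 mm (its y), deck 50 mm above the desk. Origin: centre of underside. Its -x edge is the front, with a small yellow mark at the middle of the deck's edge; two rows of red tube caps (to 22 mm above the deck) stand on the +x half. The upright latch shaft stands 40 mm in front of the deck's centre
- seat (a point): Point on the latch shaft's axis level with the top of its collar (32 mm diameter, 18 mm above the deck), where the fitted hub's underside rests (hub centre then 12 mm above this point). Axes are the carrier's; this point does not turn or sink with the shaft. The shaft is sprung: it starts to sink at about 4 N of downward push, bottoms after 8 mm at about 9 N, then is rigid; it springs back
- spline_top (a point): Point on the shaft's axis at the top of its splines, 20 mm above the seat; axes are the carrier's, it does not turn with the shaft. Splined part: 15 mm core with four splines 5 mm wide, 22 mm across, 90 degrees apart, from the collar up to here. Above it a smooth tapered pilot nose 10 mm long, 15 mm across for 4 mm, tapering to 8 mm at its tip, centres the bore
- latch (a point): Point on the shaft's axis at its yellow claw (14 mm wide, reaches 58 mm, below the collar); does not turn with it. Shaft and claw turn stiffly (0.12 N m) and stay put. Locked = clockwise stop (from above): splines along the carrier's x and y, claw to +x. Start: unlocked, an unknown 20 to 75 degrees counter-clockwise of that. Claw and a spline are in line; the arm must go on opposite to the claw
- spare_hub (a point): Bystander: centre of the hub of the spare lever, the same size but black hub with a plain round 15 mm hole and grey grip; does not fit. It may lie on either side of the carrier, the right lever on the other. Leave alone
- water: Bystander: clear bottle, red cap, 64 mm diameter, 200 mm high; origin at the underside
- can: Bystander: red can, yellow lid, 72 mm diameter, 120 mm high; origin at the underside
- case: Bystander: black case 160 x 70 x 35 mm lying flat; origin at the underside
- tube: Bystander: clear tube with red cap, 26 mm diameter, 66 mm high, standing; origin at the underside
- tape: Bystander: blue tape roll 90 mm diameter, 24 mm high, lying flat; origin at the underside
Not all that is in view belongs to the job. Of the things like the part that bears lever_hub, leave any that is purple or red; of the rest the larger one is meant.

How it is judged:
By the outcome, as a careful person would: the job done as asked, in the order asked, and still so for the second after the job is handed in, with the robot touching nothing.
It also fails if it takes over 72 s, if anything falls off the work surface, if the arm or the gripper's body presses on something with over 40 N, if the wrist force passes 120 N, or if a joint passes its speed limit or range.

## Working session

There is one attempt and no reset: what is moved stays moved. The work goes in short steps, Python scripts to look and compute and a tool call to move; the robot and the scene stay as the last step left them, time stands still between calls to the robot, and variables do not carry over. Pictures are saved under pics/ and viewed, at most 10 in all, crops included, and the job is handed in when it is done.

Besides the shell and the picture viewer there is one more tool, called after "Request:" by a JSON object that holds its "op" and its "data", one argument or row to a line. carry_out: Moves the arm, as the interface text tells. Its arguments: {"type":"object","properties":{"deltas":{"type":"array"},"hand":{"type":"number"}},"required":["deltas"]}

```bash
mkdir -p pics; ls
cat > h.py <<'E'
import numpy as np, cv2
from rig import ctrl
from scipy.spatial.transform import Rotation as Ro
def shot(n):
    s=ctrl.state(); im,d=ctrl.capture(n); return s,im,d
def cam(n,s):
    c=ctrl.get_calibration(n); K=(c["fx"],c["fy"],c["cx"],c["cy"])
    if n!="wrist":
        R=np.array(c["R"]);t=np.array(c["t"]); return K,R.T,-R.T@t
    T=np.array(c["T_tool_cam"]); Rt=Ro.from_quat(s["eef_rot"]).as_matrix()
    return K,Rt@T[:3,:3],Rt@T[:3,3]+np.array(s["tool_pos"])
def ray(C,u,v):
    K,R,o=C; return o,R@np.array([(u-K[2])/K[0],(v-K[3])/K[1],1.])
def plane(C,u,v,z):
    o,d=ray(C,u,v); return o+d*(z-o[2])/d[2]
def pt(C,u,v,dep):
    o,d=ray(C,u,v); return o+d*dep
def proj(C,X):
    K,R,o=C; p=R.T@(np.array(X)-o); return K[0]*p[0]/p[2]+K[2],K[1]*p[1]/p[2]+K[3]
E
python3 - <<'E'
from h import *
ims=[]
for n in("scene","side","wrist"):
    s,im,d=shot(n); np.savez(f"{n}0.npz",im=im,d=d); ims.append(im)
    C=cam(n,s); print(n,C[0],C[2].round(3),C[1][:,2].round(3))
cv2.imwrite("pics/a.png",cv2.resize(ims[0],(800,600))[:,:,::-1])
cv2.imwrite("pics/b.png",cv2.resize(ims[1],(800,600))[:,:,::-1])
print({k:np.round(v,3) for k,v in s.items()},ctrl.hold_point_z)
E
```

```text
pics
scene (347.51926296773024, 347.51926296773024, 257.6819384194273, 188.6460515809777) [1.101 0.285 1.032] [-0.526 -0.239 -0.816]
side (498.71078131290534, 498.71078131290534, 255.85608324715133, 196.61365350226754) [-0.306 -0.936  1.408] [ 0.431  0.526 -0.733]
wrist (272.4637343041476, 272.4637343041476, 253.44882572936336, 188.25761044248998) [0.601 0.065 0.383] [-0.002 -0.239 -0.971]
{'time': np.float64(0.1), 'qpos': array([-0.085,  0.131,  1.489,  0.   ,  1.523, -0.085]), 'qd': array([-0.001, -0.001, -0.002, -0.002, -0.   ,  0.001]), 'effort': array([ 3.0000e-03, -5.6134e+01, -4.9310e+01,  7.7000e-02,  2.9000e-02,
       -0.0000e+00]), 'tool_pos': array([0.6  , 0.   , 0.218]), 'eef_rot': array([ 0.707,  0.707, -0.001, -0.001]), 'force': array([-0.246, -0.532,  0.58 ]), 'moment': array([-0.017,  0.017, -0.046]), 'grip_force': np.float64(0.0), 'grip_width': np.float64(1.0)} 0.0188
```

View pics/a.png

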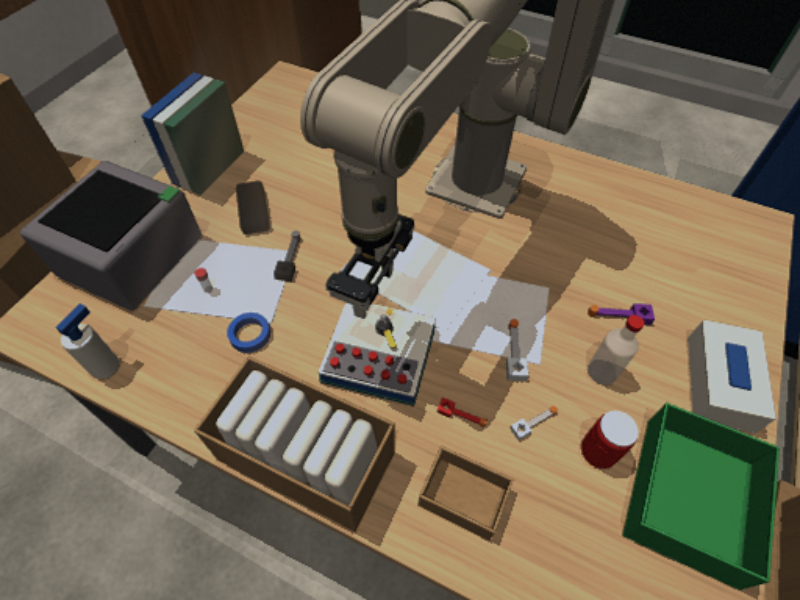

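View pics/b.png

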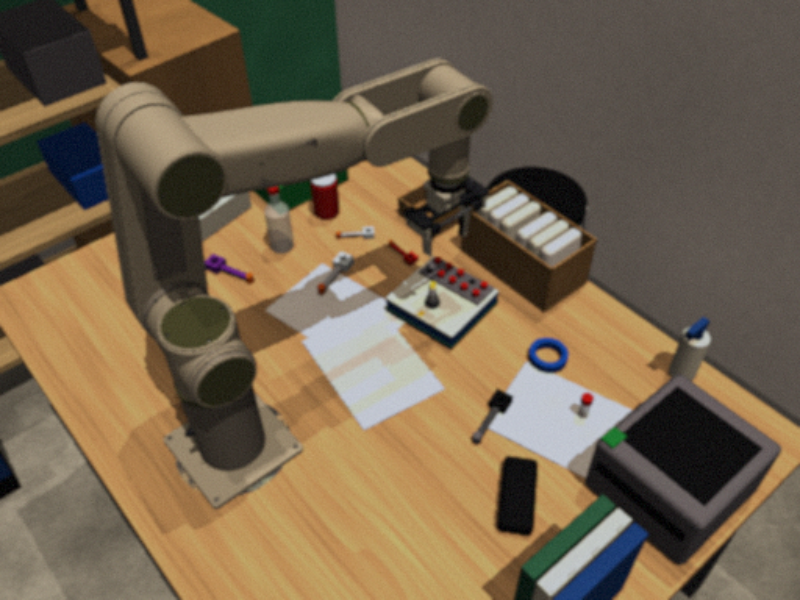

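Scene picture (800x600 pixels) has five levers:
- silver with orange grip, hub (516,370), grip (514,323)
- small silver, hub (521,428), grip (553,410)
- red (446,408)
- purple (643,313)
- black spare (286,268)

The first fits: bare aluminium, and the larger of the two left once purple and red are excluded. I'll confirm in a crop and measure.

Run:
```python
from h import *
a=np.load("scene0.npz"); im,d=a["im"],a["d"]; C=cam("scene",None)
f=1.5625
hsv=cv2.cvtColor(im,cv2.COLOR_RGB2HSV)
for nm,(u,v) in dict(L=(516,370),Lt=(514,323),S=(521,428),St=(553,410),nose=(382,322),fl=(340,308),spare=(286,268),bottle=(612,358),can=(608,440)).items():
    u,v=u/f,v/f; print(nm,pt(C,u,v,d[int(v),int(u)]).round(3))
# orange grips
m=cv2.inRange(hsv,(5,140,80),(18,255,255))
n,l,st,ce=cv2.connectedComponentsWithStats(m)
for i in range(1,n):
    if 8<st[i,4]<300:
        u,v=ce[i]; print("or",(ce[i]*f).round(),st[i,4],pt(C,u,v,d[int(v),int(u)]).round(3))
x=im[185:290,270:410]
y=im[190:262,200:285]
cv2.imwrite("pics/c.png",np.hstack([cv2.resize(x,(480,360),interpolation=cv2.INTER_CUBIC),cv2.resize(y,(320,360),interpolation=cv2.INTER_CUBIC)])[:,:,::-1])
```

```text
L [ 0.506  0.285 -0.003]
Lt [0.411 0.244 0.021]
S [0.629 0.334 0.006]
St [0.571 0.38  0.017]
nose [ 0.571 -0.001  0.083]
fl [ 0.534 -0.128  0.002]
spare [ 0.496 -0.295  0.013]
bottle [0.462 0.445 0.105]
can [0.635 0.473 0.117]
or [593. 309.] 30 [0.299 0.391 0.022]
or [514. 322.] 20 [0.41  0.243 0.022]
or [553. 409.] 18 [0.57  0.38  0.019]
or [482. 421.] 24 [0.653 0.26  0.016]
```

View pics/c.png

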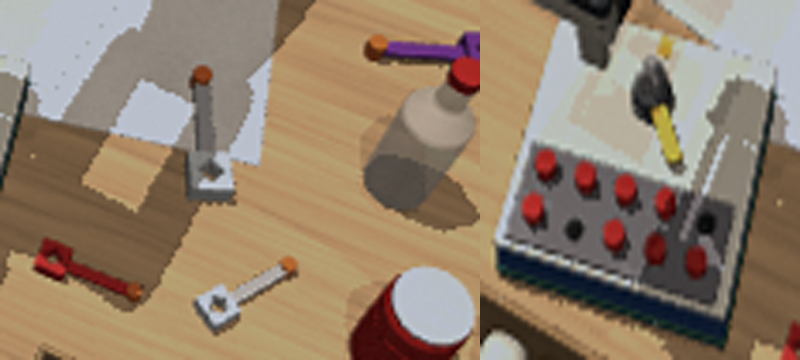

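The crop confirms it: the big silver lever at crop (210,172) has a cross bore and an orange grip. The right panel shows the shaft at (655,90), the claw tip at (676,160) and the yellow mark at (665,45). Next is the wrist view of the carrier.

Run:
```python
from h import *
a=np.load("wrist0.npz"); cv2.imwrite("pics/d.png",cv2.resize(a["im"],(800,600),interpolation=cv2.INTER_CUBIC)[:,:,::-1])
```

```text
(no output)
```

View pics/d.png

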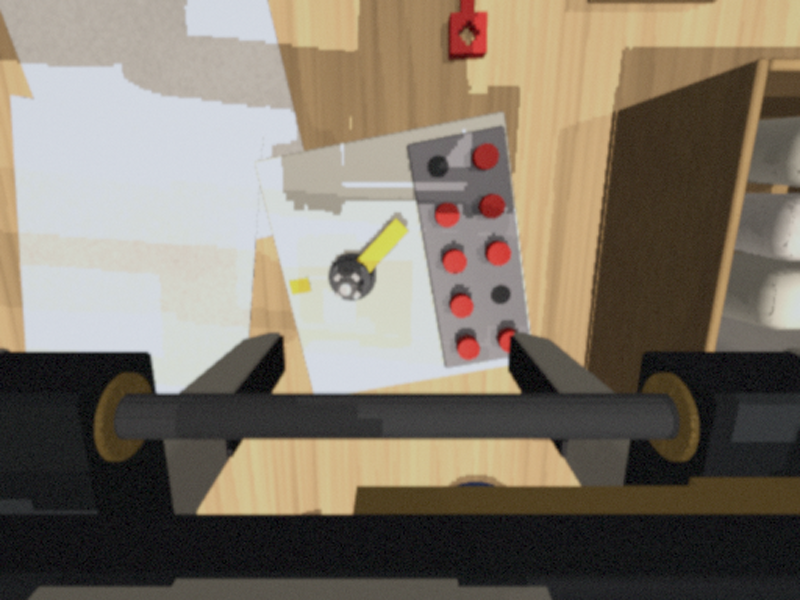

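```bash
cat > car.py <<'E'
from h import *
a=np.load("wrist0.npz"); im,d=a["im"],a["d"]
s={"tool_pos":None}; s=ctrl.state(); C=cam("wrist",s)
K,R,o=C
v,u=np.mgrid[:384,:512]
P=np.stack([(u-K[2])/K[0]*d,(v-K[3])/K[1]*d,d],-1)@R.T+o
z=P[...,2]; ok=(d>0)&(v<215)
deck=ok&(abs(z-0.05)<0.012)
sel=deck&(u>165)&(u<345)
print("deck z",np.median(z[sel]), sel.sum(), "desk z",np.median(z[ok&(abs(z)<.02)]))
# edges: front (min u per row), top (min v per col) , back (max u per row)
def edge(pts,zz):
    X=np.array([plane(C,p[0],p[1],zz)[:2] for p in pts]); 
    vx,vy,x0,y0=cv2.fitLine(X.astype(np.float32),cv2.DIST_HUBER,0,1e-4,1e-4).ravel()
    return np.degrees(np.arctan2(vy,vx)),(x0,y0),np.abs((X-[x0,y0])@[-vy,vx]).mean()
dz=np.median(z[sel])
fr=[(np.where(sel[r])[0].min()-.5,r) for r in range(115,210)]
bk=[(np.where(sel[r])[0].max()+.5,r) for r in range(85,200)]
tp=[(c,np.where(sel[:,c])[0].min()-.5) for c in range(178,315)]
for n,e in(("front",fr),("back",bk),("top",tp)): print(n,edge(e,dz))
hsv=cv2.cvtColor(im,cv2.COLOR_RGB2HSV)
m=cv2.inRange(hsv,(22,140,100),(36,255,255)); m[:,:170]=0;m[215:]=0
n,l,st,ce=cv2.connectedComponentsWithStats(m)
for i in range(1,n):
    if st[i,4]>20:
        vv,uu=np.where(l==i); zz=np.median(z[vv,uu]); X=np.array([plane(C,p,q,zz)[:2] for p,q in zip(uu,vv)]).astype(np.float32)
        vx,vy,x0,y0=cv2.fitLine(X,cv2.DIST_L2,0,1e-4,1e-4).ravel()
        print("yellow",ce[i],st[i,4],"z",zz.round(4),"dir",np.degrees(np.arctan2(vy,vx)),(x0,y0),cv2.minAreaRect(X))
E
python3 car.py
python3 - <<'E'
from h import *
a=np.load("wrist0.npz"); cv2.imwrite("pics/e.png",cv2.resize(a["im"][130:210,170:290],(780,520),interpolation=cv2.INTER_CUBIC)[:,:,::-1])
E
```

```text
deck z 0.0499967131524634 17699 desk z 9.208057800264013e-05
front (np.float32(-79.398895), (np.float32(0.50672257), np.float32(0.015929924)), np.float64(0.00030402496393972997))
back (np.float32(-79.399666), (np.float32(0.69329417), np.float32(0.04405077)), np.float64(0.00030545659682425593))
top (np.float32(10.6207285), (np.float32(0.5880384), np.float32(0.10401456)), np.float64(0.00025425356584930325))
yellow [243.76422764 156.60433604] 369 z 0.0644 dir 47.267487 (np.float32(0.58903533), np.float32(0.025124516)) ((0.5891144871711731, 0.025580020621418953), (0.04230182617902756, 0.014189109206199646), 48.5567512512207)
yellow [191.71014493 182.50724638] 69 z 0.0501 dir 9.389482 (np.float32(0.52305984), np.float32(-0.009079166)) ((0.5230277180671692, -0.009175105020403862), (0.012597871012985706, 0.008583271875977516), 14.121321678161621)
```

View pics/e.png

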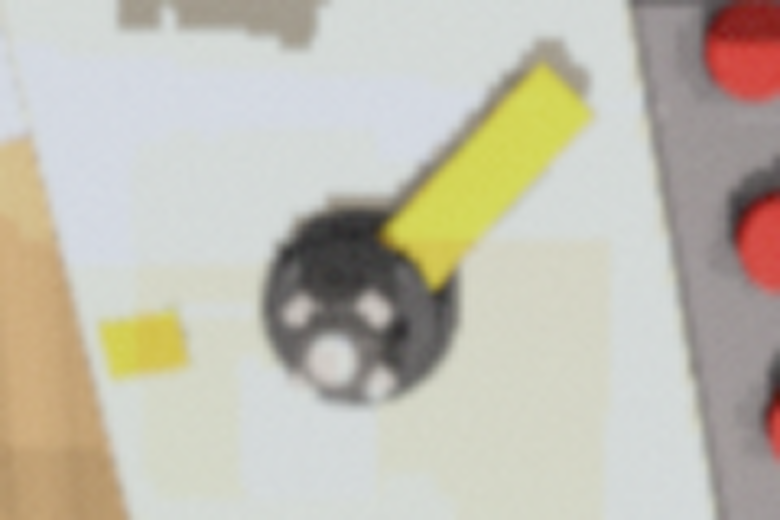

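The wrist crop shows the shaft (collar centre about (360,305), nose tip (332,358)) and the claw pointing up-right to (568,90). Carrier yaw is 10.6°, the claw about 48° and the shaft about (0.565,-0.001). Next I'll look at the lever from above.

Request:
{"op": "carry_out", "data": {
  "deltas": [
    [[0.9,-0.56,0,0,0,0],[0.9,-0.56,0,0,0,0],[0.9,-0.56,0,0,0,0],[0.9,-0.56,0,0,0,0],[0.9,-0.56,0,0,0,0],[0.9,-0.56,0,0,0,0],[0.9,-0.56,0,0,0,0],[0.9,-0.56,0,0,0,0],[0.9,-0.56,0,0,0,0],[0.9,-0.56,0,0,0,0]]
  ]
}}

```text
time: 1.4
tool_pos: [0.4603, 0.2245, 0.2186]
eef_rot: [0.707, 0.707, -0.0, -0.0]
force: [0.0, -0.6, 0.1]
grip_width: 1.002
grip_force: 0.0
```

Run:
```python
from h import *
s,im,d=shot("wrist"); np.savez("wrist1.npz",im=im,d=d,p=s["tool_pos"],q=s["eef_rot"])
print(s["time"],s["tool_pos"].round(4) if hasattr(s["tool_pos"],"round") else s["tool_pos"])
cv2.imwrite("pics/f.png",cv2.resize(im,(800,600),interpolation=cv2.INTER_CUBIC)[:,:,::-1])
C=cam("wrist",s)
K,R,o=C
for X in [(0.506,0.27,0.024),(0.411,0.243,0.024)]: print(proj(C,X))
hsv=cv2.cvtColor(im,cv2.COLOR_RGB2HSV)
m=cv2.inRange(hsv,(5,140,60),(18,255,255))
v,u=np.mgrid[:384,:512]
P=np.stack([(u-K[2])/K[0]*d,(v-K[3])/K[1]*d,d],-1)@R.T+o
z=P[...,2]
for nm,msk in(("hub",(abs(z-.024)<.004)&(d>0)),("arm",(abs(z-.016)<.003)&(d>0)),):
    n,l,st,ce=cv2.connectedComponentsWithStats(msk.astype(np.uint8))
    for i in range(1,n):
        if st[i,4]>60:
            Q=P[l==i]; print(nm,ce[i].round(1),st[i,4],np.median(Q,0).round(4),cv2.minAreaRect(Q[:,:2].astype(np.float32)))
```

```text
1.4 [0.4603 0.2245 0.2186]
(np.float64(287.78320181360954), np.float64(136.90277956928682))
(np.float64(215.40820726065712), np.float64(157.73437578146556))
hub [230.2   5.8] 99 [0.4353 0.4202 0.0237] ((0.4335288405418396, 0.4226580560207367), (0.010417281650006771, 0.04571560397744179), 89.90882873535156)
hub [116.6  33.1] 244 [0.2979 0.3926 0.0229] ((0.2975884974002838, 0.3928215503692627), (0.018658295273780823, 0.01894425041973591), 32.017982482910156)
hub [478.7 125.6] 547 [0.7511 0.2847 0.024 ] ((0.7509862184524536, 0.2791905701160431), (0.1394886076450348, 0.003451876575127244), 89.68268585205078)
hub [293.8 125.1] 795 [0.5136 0.285  0.0232] ((0.5135420560836792, 0.28447017073631287), (0.04014056921005249, 0.040072329342365265), 22.61244773864746)
hub [216.4 157.9] 169 [0.412  0.2425 0.0231] ((0.4120679497718811, 0.24290679395198822), (0.018907735124230385, 0.01859358511865139), 44.069644927978516)
arm [109.1  12.3] 362 [0.288  0.4175 0.0152] ((0.2882676124572754, 0.41623902320861816), (0.01574316993355751, 0.03504811227321625), 21.30623435974121)
arm [232.9   7.4] 78 [0.4383 
[... 498 characters left out ...]
.27923116087913513), (0.13900886476039886, 0.0029825952369719744), 89.7881851196289)
arm [250.7 143.1] 726 [0.4581 0.2615 0.0151] ((0.45648783445358276, 0.26086699962615967), (0.08340880274772644, 0.015975864604115486), 22.409805297851562)
arm [396.5 143.3] 93 [0.6522 0.2613 0.0161] ((0.6528922915458679, 0.26100584864616394), (0.013196947984397411, 0.012940824031829834), 19.054147720336914)
arm [391.6 199.3] 362 [0.6552 0.1827 0.0161] ((0.6556642651557922, 0.18291929364204407), (0.029515666887164116, 0.02885000966489315), 1.7316317558288574)
arm [393.5 241.1] 64 [0.666  0.1193 0.0151] ((0.6656051874160767, 0.12001626938581467), (0.029019154608249664, 0.004641267005354166), 5.871696472167969)
```

View pics/f.png

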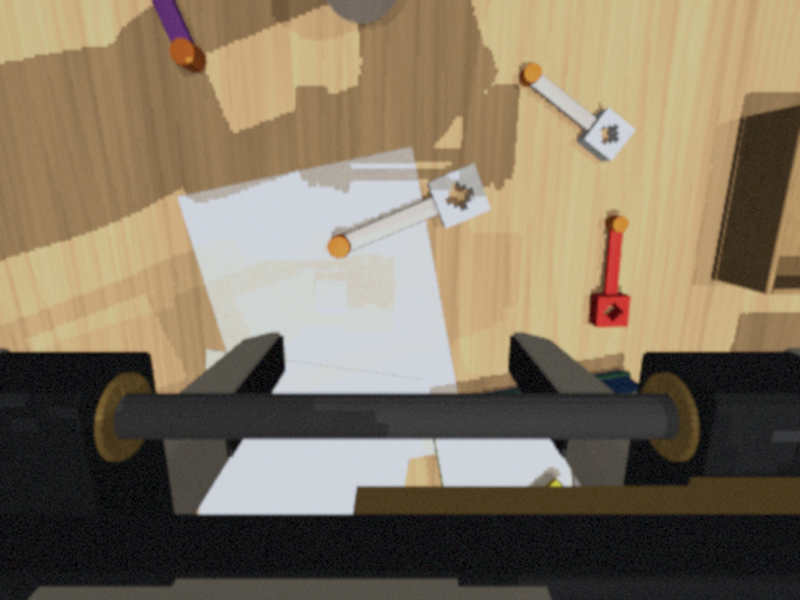

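The wrist view shows the lever: hub at (460,196) centred at (0.5135,0.2845) and 40 mm square, grip at (339,245), arm direction 202.4°. The small silver one at (608,133) is only 30 mm. Move over the hub and turn.

Request:
{"op": "carry_out", "data": {
  "deltas": [
    [[0.24,0.213,0.3,0,0,0.028],[0.24,0.213,0.3,0,0,0.056],[0.24,0.213,0.4,0,0,0.084],[0.24,0.213,0.5,0,0,0.112],[0.24,0.213,0.55,0,0,0.14],[0.24,0.213,0.6,0,0,0.168],[0.24,0.213,0.6,0,0,0.188],[0.24,0.213,0.6,0,0,0.188],[0.24,0.213,0.6,0,0,0.188],[0.24,0.213,0.6,0,0,0.188]]
  ],
  "hand": 1
}}

```text
time: 2.7
tool_pos: [0.5135, 0.2851, 0.0689]
eef_rot: [0.981, 0.194, 0.0, -0.0]
force: [1.2, -0.0, -0.5]
grip_width: 1.003
grip_force: 0.0
```

Run:
```python
from h import *
s,im,d=shot("wrist"); print(s["tool_pos"],s["qpos"])
Rt=Ro.from_quat(s["eef_rot"]).as_matrix(); print("toolx deg",np.degrees(np.arctan2(Rt[1,0],Rt[0,0])))
C=cam("wrist",s);K,R,o=C
v,u=np.mgrid[:384,:512]
P=np.stack([(u-K[2])/K[0]*d,(v-K[3])/K[1]*d,d],-1)@R.T+o
z=P[...,2]; msk=(abs(z-.024)<.004)&(d>0)
n,l,st,ce=cv2.connectedComponentsWithStats(msk.astype(np.uint8))
for i in range(1,n):
    if st[i,4]>60:
        Q=P[l==i]; print(ce[i].round(1),st[i,4],np.median(Q,0).round(4),cv2.minAreaRect(Q[:,:2].astype(np.float32)))
```

```text
[0.51346732 0.28509348 0.06893951] [4.19543655e-01 2.15229029e-01 1.67504050e+00 3.08097769e-05
 1.25082841e+00 1.59916848e+00]
toolx deg 22.411920448147047
[63.5 20.1] 401 [0.588  0.4541 0.0246] ((0.5848201513290405, 0.4617190957069397), (0.010070486925542355, 0.04748251661658287), 47.47645568847656)
[498.8 195.2] 562 [0.5968 0.1063 0.0238] ((0.5983571410179138, 0.10677054524421692), (0.05581860989332199, 0.003939018584787846), 12.444539070129395)
[ 52.3 199.4] 439 [0.4601 0.4332 0.024 ] ((0.4571792483329773, 0.44074538350105286), (0.05301966145634651, 0.0153920603916049), 68.83399963378906)
[252.8 205.3] 1905 [0.5141 0.285  0.0232] ((0.5134222507476807, 0.28489887714385986), (0.040494173765182495, 0.03985956683754921), 22.8112735748291)
```

Request:
{"op": "carry_out", "data": {
  "deltas": [
    [[0,0,0.1,0,0,0],[0,0,0.18,0,0,0],[0,0,0.23,0,0,0],[0,0,0.256,0,0,0],[0,0,0.256,0,0,0],[0,0,0.256,0,0,0]]
  ]
}}

```text
time: 3.5
tool_pos: [0.5139, 0.2853, 0.0054]
eef_rot: [0.981, 0.194, 0.001, -0.0]
force: [0.8, 0.3, -0.4]
grip_width: 0.999
grip_force: 0.0
```

Request:
{"op": "carry_out", "data": {
  "deltas": [
    [[0,0,0,0,0,0],[0,0,0,0,0,0],[0,0,0,0,0,0],[0,0,0,0,0,0],[0,0,0,0,0,0],[0,0,0,0,0,0],[0,0,0,0,0,0],[0,0,0,0,0,0],[0,0,0,0,0,0],[0,0,0,0,0,0]]
  ],
  "hand": -1
}}

```text
time: 4.75
tool_pos: [0.5132, 0.285, 0.0046]
eef_rot: [0.981, 0.194, -0.0, -0.0]
force: [-0.5, -0.2, -0.7]
grip_width: 0.426
grip_force: 30.0
```

Request:
{"op": "carry_out", "data": {
  "deltas": [
    [[0,0,-0.05,0,0,0],[0,0,-0.2,0,0,0],[0,0,-0.4,0,0,0],[0,0,-0.6,0,0,0],[0,0,-0.64,0,0,0],[0,0,-0.64,0,0,0],[0,0,-0.64,0,0,0]]
  ]
}}

```text
time: 5.62
tool_pos: [0.5119, 0.2844, 0.1621]
eef_rot: [0.981, 0.194, -0.002, 0.0]
force: [-0.6, 0.2, -2.4]
grip_width: 0.425
grip_force: 30.0
```

```bash
cat > held.py <<'E'
from h import *
s,im,d=shot("wrist"); np.savez("wristh.npz",im=im,d=d,p=s["tool_pos"],q=s["eef_rot"])
c=ctrl.get_calibration("wrist"); T=np.array(c["T_tool_cam"]); K=cam("wrist",s)[0]
v,u=np.mgrid[:384,:512]
P=np.stack([(u-K[2])/K[0]*d,(v-K[3])/K[1]*d,d],-1)@T[:3,:3].T+T[:3,3]   # tool coords
z=P[...,2]; ok=(d>0)&(abs(P[...,1])<.019)&(abs(P[...,0])<.13)&(z>-.03)&(z<.03)
n,l,st,ce=cv2.connectedComponentsWithStats(ok.astype(np.uint8),connectivity=4)
for i in range(1,n):
    if st[i,4]>60:
        Q=P[l==i]; print(ce[i].round(1),st[i,4],Q.min(0).round(4),Q.max(0).round(4))
        h=Q[abs(Q[:,0])<.019]
        if len(h)>100:
            A=np.c_[h[:,:2],np.ones(len(h))]; r=np.abs(h[:,2]-np.median(h[:,2]))<.004
            print("plane z=ax+by+c",np.linalg.lstsq(A[r],h[r,2],rcond=None)[0].round(4))
print(s["time"],s["tool_pos"],s["grip_width"])
E
python3 held.py
python3 - <<'E'
from h import *
im=np.load("wristh.npz")["im"]; cv2.imwrite("pics/g.png",cv2.resize(im,(800,600),interpolation=cv2.INTER_CUBIC)[:,:,::-1])
C=cam("wrist",ctrl.state())
C0=list(C);
E
```

```text
[252. 223.] 3349 [-0.0127 -0.019  -0.0206] [0.0205 0.019  0.0061]
plane z=ax+by+c [-0.0213  0.0009 -0.0183]
[253.5 295.5] 714 [-0.0548 -0.0069 -0.0122] [-0.0314  0.0084 -0.0084]
5.625 [0.51192064 0.28441773 0.16213692] 0.42547309940292183
```

View pics/g.png

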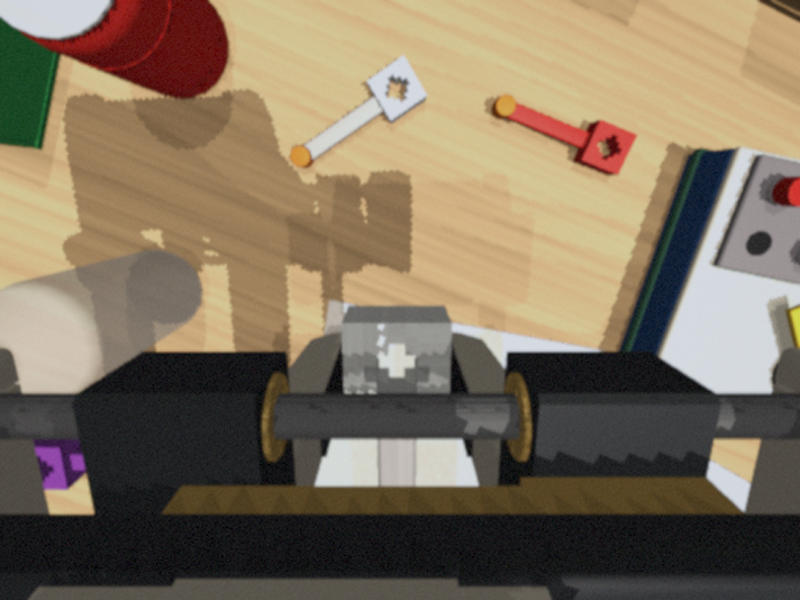

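The wrist view shows the hub held square between the fingers at (397,350), the cross bore at (397,360), and the arm running away under the bar. The lever is nearly level. I'll refine the shaft axis and claw angle from the first wrist picture and check against the scene camera.

Run:
```python
from h import *
a=np.load("wrist0.npz"); im,d=a["im"],a["d"]
s={"tool_pos":[0.6,0,.2185],"eef_rot":[.7071,.7071,-.001,-.001]}
# recorded start pose
s["tool_pos"]=[0.6,0.0,0.218]
C=cam("wrist",s)
sh=np.array([0.5652,-0.0014])
hsv=cv2.cvtColor(im,cv2.COLOR_RGB2HSV); g=im.max(2)
m=cv2.inRange(hsv,(20,120,90),(38,255,255))
vv,uu=np.where(m[130:175,215:270]); vv+=130;uu+=215
X=np.array([plane(C,p,q,.0644)[:2] for p,q in zip(uu,vv)]); r=np.linalg.norm(X-sh,axis=1); 
for lo,hi in((.022,.052),(.025,.05),(.02,.055)):
    Y=X[(r>lo)&(r<hi)].astype(np.float32); vx,vy,x0,y0=cv2.fitLine(Y,cv2.DIST_L2,0,1e-4,1e-4).ravel()
    print("claw",np.degrees(np.arctan2(vy,vx)),"from shaft",np.degrees(np.arctan2(*(Y.mean(0)-sh)[::-1])),r.max(),"perp off mm",1e3*np.cross([vx,vy],sh-[x0,y0]))
# nose tip: bright blob
w=im[180:192,214:228].mean(2); b=(w>170); q,p=np.where(b); print("nose px",p.mean()+214,q.mean()+180,b.sum(),plane(C,p.mean()+214,q.mean()+180,.098))
# splines tips bright blobs & collar circle
K,R,o=C; v,u=np.mgrid[:384,:512]; P=np.stack([(u-K[2])/K[0]*d,(v-K[3])/K[1]*d,d],-1)@R.T+o
for zz,h in((.068,.0015),(.088,.002),(.098,.0025)):
    k=(abs(P[...,2]-zz)<h)&(np.hypot(P[...,0]-sh[0],P[...,1]-sh[1])<.025); Q=P[k][:,:2].astype(np.float32)
    print(zz,k.sum(),Q.mean(0) if len(Q) else "",cv2.minEnclosingCircle(Q) if len(Q)>3 else "")
# scene camera: nose top from depth
e=np.load("scene0.npz"); C2=cam("scene",None); K,R,o=C2; dd=e["d"]
P=np.stack([(u-K[2])/K[0]*dd,(v-K[3])/K[1]*dd,dd],-1)@R.T+o
k=(P[...,2]>.075)&(P[...,2]<.11)&(np.hypot(P[...,0]-sh[0],P[...,1]-sh[1])<.025); print("scene",k.sum(),P[k].mean(0),P[k].max(0))
```

```text
claw 46.71212 from shaft 49.57238994715137 0.05837037907421092 perp off mm -1.8235163964755754
claw 44.9537 from shaft 49.520183542140586 0.05837037907421092 perp off mm -2.963601163255215
claw 46.59835 from shaft 49.49665294794853 0.05837037907421092 perp off mm -1.879828310969344
nose px 219.7846153846154 186.7076923076923 65 [ 0.56415836 -0.00181004  0.098     ]
0.068 252 [0.56664604 0.00293193] ((0.5652351379394531, -0.0003109071694780141), 0.01577635668218136)
0.088 72 [0.5653039  0.00130563] ((0.5647312998771667, -9.481342567596585e-05), 0.011149253696203232)
0.098 64 [5.6506681e-01 4.7219983e-05] ((0.5653500556945801, -0.0012874261010438204), 0.004585521761327982)
scene 39 [ 5.66794023e-01 -4.18107220e-04  8.94167096e-02] [0.57383001 0.00657161 0.1019972 ]<stdin>:14: DeprecationWarning: Arrays of 2-dimensional vectors are deprecated. Use arrays of 3-dimensional vectors instead. (deprecated in NumPy 2.0)
```

Request:
{"op": "carry_out", "data": {
  "deltas": [
    [[-0.03,0.15,0,0,0,0],[-0.06,0.3,0,0,0,0],[-0.095,0.45,0,0,0,0],[-0.119,0.568,0,0,0,0],[-0.119,0.568,0,0,0,0]]
  ]
}}

```text
time: 6.3
tool_pos: [0.539, 0.1402, 0.1627]
eef_rot: [0.981, 0.192, -0.002, 0.0]
force: [-0.2, 1.1, -1.3]
grip_width: 0.428
grip_force: 30.0
```

Request:
{"op": "carry_out", "data": {
  "deltas": [
    [[-0.03,0.15,0,0,0,-0.018],[-0.06,0.3,0,0,0,-0.036],[-0.095,0.45,0,0,0,-0.054],[-0.119,0.568,0,0,0,-0.0714],[-0.119,0.568,0,0,0,-0.0714],[-0.119,0.568,0,0,0,-0.0714],[-0.119,0.568,0,0,0,-0.0714],[-0.119,0.568,0,0,0,-0.0714]]
  ]
}}

```text
time: 7.3
tool_pos: [0.5659, 0.0006, 0.1645]
eef_rot: [0.913, 0.407, -0.0, -0.0]
force: [-0.4, -0.0, -1.3]
grip_width: 0.424
grip_force: 30.0
```

```bash
cat > st.py <<'E'
from h import *
s=ctrl.state(); Rt=Ro.from_quat(s["eef_rot"]).as_matrix()
print(s["time"],s["tool_pos"].round(4),"toolx deg",np.degrees(np.arctan2(Rt[1,0],Rt[0,0])).round(2),"tilt",Rt[:,2].round(4),"F",np.round(s["force"],2),"M",np.round(s["moment"],2),"q",s["qpos"].round(3),s["grip_width"])
E
python3 st.py; python3 held.py
python3 - <<'E'
from h import *
im=np.load("wristh.npz")["im"]; cv2.imwrite("pics/h.png",cv2.resize(im[110:310,130:380],(800,600),interpolation=cv2.INTER_CUBIC)[:,:,::-1])
E
```

```text
7.3 [0.5659 0.0006 0.1645] toolx deg 48.07 tilt [-2.e-04  2.e-04 -1.e+00] F [-0.38 -0.03 -1.3 ] M [ 0.06  0.02 -0.03] q [-0.09   0.07   1.652  0.     1.42   0.642] 0.4241593381105329
[251.  223.3] 3402 [-0.0131 -0.019  -0.0296] [0.0201 0.019  0.0063]
plane z=ax+by+c [-0.0161  0.0031 -0.0184]
[253.5 295.5] 718 [-0.055  -0.0065 -0.0124] [-0.032   0.0087 -0.0086]
7.3 [0.56594521 0.00064328 0.16454452] 0.4241593381105329
```

View pics/h.png

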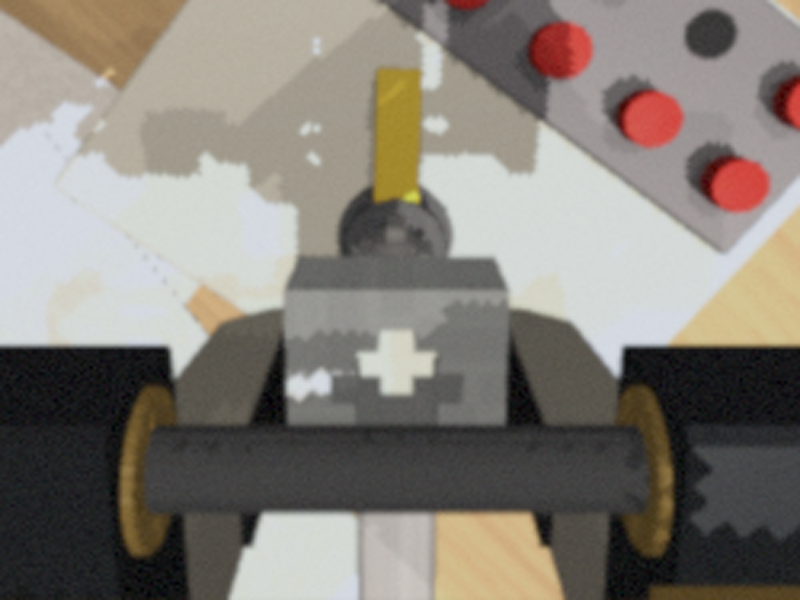

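The crop shows the claw, (398,69) to (396,198), almost in line with the arm and bore (396,362), and the collar centred at (395,225) just ahead of the hub. I'll measure both from this view.

Run:
```python
from h import *
a=np.load("wristh.npz"); im,d=a["im"],a["d"]; s={"tool_pos":a["p"],"eef_rot":a["q"]}; C=cam("wrist",s)
hsv=cv2.cvtColor(im,cv2.COLOR_RGB2HSV); m=cv2.inRange(hsv,(18,130,60),(38,255,255))
L=[];Rr=[]
for r in range(136,168):
    c=np.where(m[r,235:275])[0]+235
    if len(c)>8: L.append(plane(C,c.min()-.5,r,.0644)[:2]); Rr.append(plane(C,c.max()+.5,r,.0644)[:2])
print(len(L))
fits=[]
for E in(L,Rr):
    vx,vy,x0,y0=cv2.fitLine(np.float32(E),cv2.DIST_HUBER,0,1e-4,1e-4).ravel(); print(np.degrees(np.arctan2(vy,vx)),x0,y0)
M=(np.array(L)+Rr)/2; print("width",np.linalg.norm(np.array(L)-Rr,axis=1).mean())
vx,vy,x0,y0=cv2.fitLine(np.float32(M),cv2.DIST_HUBER,0,1e-4,1e-4).ravel(); print("mid",np.degrees(np.arctan2(vy,vx)),x0,y0)
far=M[np.argmax(M@[.67,.74])]; print("tip",far, "shaft est", far-.058*np.array([np.cos(np.radians(47.5)),np.sin(np.radians(47.5))]))
sh=np.array([.5652,-.0008]); print("from shaft",np.degrees(np.arctan2(*(M.mean(0)-sh)[::-1])))
K,R,o=C; v,u=np.mgrid[:384,:512]; P=np.stack([(u-K[2])/K[0]*d,(v-K[3])/K[1]*d,d],-1)@R.T+o
k=(abs(P[...,2]-.068)<.0015)&(np.hypot(P[...,0]-sh[0],P[...,1]-sh[1])<.025); print("collar",k.sum(),cv2.minEnclosingCircle(P[k][:,:2].astype(np.float32)))
# bore from bright cross, on hub-top plane (tool z=-.0184)
cr=(im.min(2)>165)&(v>215)&(v<245)&(u>238)&(u<268); n,l,st,ce=cv2.connectedComponentsWithStats(cr.astype(np.uint8)); i=1+st[1:,4].argmax(); print("cross",ce[i],st[i])
zt=a["p"][2]+.0184; print("bore top xy",plane(C,*ce[i],zt), plane(C,st[i,0]+st[i,2]/2-.5,st[i,1]+st[i,3]/2-.5,zt))
print("px/mm at top",K[0]/ (R.T@(plane(C,*ce[i],zt)-o))[2]/1e3)
```

```text
32
45.370407 0.59013116 0.035024762
48.396854 0.5969191 0.02328944
width 0.012894804028908968
mid 45.837597 0.593516 0.02938562
tip [0.6022061  0.03861977] shaft est [ 0.56302187 -0.00414231]
from shaft 46.799832424258376
collar 265 ((0.5653254389762878, -0.000994758098386228), 0.015554850921034813)
cross [253.11501597 229.99680511] [242 220  24  21 313]
bore top xy [0.57018561 0.00402769 0.18294452] [0.57034942 0.0038778  0.18294452]
px/mm at top 1.733939888161435
```

Request:
{"op": "carry_out", "data": {
  "deltas": [
    [[-0.006,0.002,0.06,0,0,0.003],[-0.006,0.002,0.12,0,0,0.003],[-0.006,0.002,0.18,0,0,0.003],[-0.006,0.002,0.198,0,0,0.003],[-0.006,0.002,0.198,0,0,0.003],[-0.006,0.002,0.198,0,0,0.003],[-0.006,0.002,0.198,0,0,0.003]]
  ]
}}

```text
time: 8.22
tool_pos: [0.566, -0.0018, 0.1159]
eef_rot: [0.917, 0.398, 0.001, 0.0]
force: [0.4, 0.8, -1.4]
grip_width: 0.426
grip_force: 30.0
```

```bash
python3 st.py
```

```text
8.225 [ 0.566  -0.0018  0.1159] toolx deg 46.94 tilt [ 1.3e-03 -1.0e-04 -1.0e+00] F [ 0.44  0.84 -1.4 ] M [0.   0.05 0.03] q [-0.094  0.11   1.702  0.     1.329  0.658] 0.42628059710197264
```

Request:
{"op": "carry_out", "data": {
  "deltas": [
    [[0,0,0.03,0,0,0],[0,0,0.053,0,0,0],[0,0,0.065,0,0,0],[0,0,0.075,0,0,0],[0,0,0.085,0,0,0],[0,0,0.093,0,0,0],[0,0,0.093,0,0,0],[0,0,0.093,0,0,0]]
  ]
}}

```text
time: 9.22
tool_pos: [0.5656, -0.0016, 0.0922]
eef_rot: [0.917, 0.398, 0.0, -0.0]
force: [-1.8, 2.5, 1.7]
grip_width: 0.43
grip_force: 30.0
```

```bash
python3 st.py
```

```text
9.225 [ 0.5656 -0.0016  0.0922] toolx deg 46.95 tilt [ 3.e-04  2.e-04 -1.e+00] F [-1.79  2.49  1.73] M [ 0.45  0.4  -0.04] q [-0.094  0.134  1.721  0.     1.286  0.658] 0.4302112828364926
```

Request:
{"op": "carry_out", "data": {
  "deltas": [
    [[0.001,-0.003,0,0,0,0],[0.001,-0.003,0.006,0,0,0],[0.001,-0.003,0.012,0,0,0],[0.001,-0.003,0.018,0,0,0],[0.001,-0.003,0.024,0,0,0],[0.001,-0.003,0.024,0,0,0]]
  ]
}}

```text
time: 9.98
tool_pos: [0.5649, -0.0011, 0.0855]
eef_rot: [0.917, 0.398, -0.0, -0.0]
force: [-0.5, 0.1, -1.7]
grip_width: 0.424
grip_force: 30.0
```

```bash
python3 st.py
```

```text
9.975 [ 0.5649 -0.0011  0.0855] toolx deg 46.94 tilt [-5.e-04 -0.e+00 -1.e+00] F [-0.52  0.1  -1.65] M [0.15 0.11 0.05] q [-0.093  0.14   1.727 -0.     1.275  0.659] 0.4242071322191352
```

No axial force 7 mm past the spline top, so the splines are engaged. Continue to the seat.

Request:
{"op": "carry_out", "data": {
  "deltas": [
    [[0,0,0.008,0,0,0],[0,0,0.016,0,0,0],[0,0,0.024,0,0,0],[0,0,0.032,0,0,0],[0,0,0.04,0,0,0],[0,0,0.046,0,0,0],[0,0,0.05,0,0,0],[0,0,0.05,0,0,0],[0,0,0.05,0,0,0]]
  ]
}}

```text
time: 11.1
tool_pos: [0.5649, -0.001, 0.0732]
eef_rot: [0.917, 0.398, -0.0, -0.0]
force: [-1.0, 1.7, -3.5]
grip_width: 0.428
grip_force: 30.0
```

```bash
python3 st.py
```

```text
11.1 [ 0.5649 -0.001   0.0732] toolx deg 46.94 tilt [-3.e-04  1.e-04 -1.e+00] F [-1.    1.69 -3.47] M [ 0.24  0.19 -0.03] q [-0.093  0.154  1.736  0.     1.252  0.659] 0.42800454129771764
```

Request:
{"op": "carry_out", "data": {
  "deltas": [
    [[0,0,0.004,0,0,0],[0,0,0.008,0,0,0],[0,0,0.012,0,0,0],[0,0,0.012,0,0,0]]
  ]
}}

```text
time: 11.6
tool_pos: [0.5651, -0.001, 0.0705]
eef_rot: [0.917, 0.398, 0.0, -0.0]
force: [-4.0, 1.7, 2.4]
grip_width: 0.43
grip_force: 30.0
```

```bash
python3 st.py
```

```text
11.6 [ 0.5651 -0.001   0.0705] toolx deg 46.95 tilt [ 0.e+00  1.e-04 -1.e+00] F [-4.05  1.67  2.44] M [ 0.36  0.71 -0.07] q [-0.093  0.157  1.738  0.     1.247  0.659] 0.42982259123415906
```

Request:
{"op": "carry_out", "data": {
  "deltas": [
    [[-0.001,-0.001,0,0,0,0.008],[-0.001,-0.001,0,0,0,0.016],[-0.001,-0.001,0,0,0,0.024],[-0.001,-0.001,0,0,0,0.032],[-0.001,-0.001,0,0,0,0.04],[-0.001,-0.001,0,0,0,0.048],[-0.001,-0.001,0,0,0,0.056],[-0.001,-0.001,0,0,0,0.056]]
  ]
}}

```text
time: 12.6
tool_pos: [0.5647, -0.001, 0.0706]
eef_rot: [0.973, 0.232, 0.0, -0.0]
force: [-4.1, 1.9, 2.0]
grip_width: 0.427
grip_force: 30.0
```

```bash
python3 st.py
```

```text
12.6 [ 0.5647 -0.001   0.0706] toolx deg 26.81 tilt [ 1.e-04  1.e-04 -1.e+00] F [-4.06  1.86  1.97] M [ 0.4   0.68 -0.01] q [-0.093  0.156  1.739  0.     1.246  1.01 ] 0.4272973610081635
```

Request:
{"op": "carry_out", "data": {
  "deltas": [
    [[0,0,0,0,0,0.008],[0,0,0,0,0,0.016],[0,0,0,0,0,0.024],[0,0,0,0,0,0.032],[0,0,0,0,0,0.038],[0,0,0,0,0,0.038]]
  ]
}}

```text
time: 13.35
tool_pos: [0.5647, -0.0011, 0.0705]
eef_rot: [0.993, 0.115, 0.0, 0.0]
force: [-3.4, 2.0, 3.1]
grip_width: 0.427
grip_force: 30.0
```

```bash
python3 st.py
```

```text
13.35 [ 0.5647 -0.0011  0.0705] toolx deg 13.18 tilt [ 1.e-04 -1.e-04 -1.e+00] F [-3.44  2.02  3.09] M [0.35 0.74 0.09] q [-0.093  0.156  1.739 -0.     1.246  1.248] 0.42714477204786466
```

Request:
{"op": "carry_out", "data": {
  "deltas": [
    [[0,0,0,0,0,0.002],[0,0,0,0,0,0.004],[0,0,0,0,0,0.004],[0,0,0,0,0,0.004]]
  ]
}}

```text
time: 13.85
tool_pos: [0.5647, -0.001, 0.0704]
eef_rot: [0.995, 0.102, 0.0, -0.0]
force: [-3.7, 1.5, 2.8]
grip_width: 0.429
grip_force: 30.0
```

```bash
python3 st.py
```

```text
13.85 [ 0.5647 -0.001   0.0704] toolx deg 11.68 tilt [ 1.e-04  0.e+00 -1.e+00] F [-3.69  1.53  2.83] M [0.39 0.72 0.1 ] q [-0.093  0.156  1.739  0.     1.246  1.274] 0.42937695815888227
```

Request:
{"op": "carry_out", "data": {
  "deltas": [
    [[0,0,0,0,0,0.002],[0,0,0,0,0,0.004],[0,0,0,0,0,0.004],[0,0,0,0,0,0.004]]
  ]
}}

```text
time: 14.35
tool_pos: [0.5647, -0.001, 0.0704]
eef_rot: [0.996, 0.089, 0.0, 0.0]
force: [-3.2, 2.4, 2.9]
grip_width: 0.425
grip_force: 30.0
```

```bash
python3 st.py
```

```text
14.35 [ 0.5647 -0.001   0.0704] toolx deg 10.23 tilt [ 1.e-04 -0.e+00 -1.e+00] F [-3.25  2.39  2.89] M [0.36 0.65 0.08] q [-0.093  0.156  1.739  0.     1.246  1.3  ] 0.4251385568085086
```

Request:
{"op": "carry_out", "data": {
  "deltas": [
    [[0,0,0,0,0,0.002],[0,0,0,0,0,0.003],[0,0,0,0,0,0.003],[0,0,0,0,0,0.003]]
  ]
}}

```text
time: 14.85
tool_pos: [0.5647, -0.0011, 0.0704]
eef_rot: [0.997, 0.08, 0.0, 0.0]
force: [-2.5, 2.7, 3.3]
grip_width: 0.426
grip_force: 30.0
```

```bash
python3 st.py
```

```text
14.85 [ 0.5647 -0.0011  0.0704] toolx deg 9.15 tilt [ 0. -0. -1.] F [-2.55  2.66  3.34] M [0.43 0.62 0.13] q [-0.093  0.156  1.739 -0.     1.246  1.318] 0.4259806201209276
```

Request:
{"op": "carry_out", "data": {
  "deltas": [
    [[0,0,0,0,0,0.001],[0,0,0,0,0,0.003],[0,0,0,0,0,0.003],[0,0,0,0,0,0.003]]
  ]
}}

```text
time: 15.35
tool_pos: [0.5647, -0.0011, 0.0704]
eef_rot: [0.998, 0.07, 0.0, 0.0]
force: [-2.4, 2.0, 2.0]
grip_width: 0.427
grip_force: 30.0
```

```bash
python3 st.py
python3 - <<'E'
from h import *
s,im,d=shot("wrist"); np.savez("wr2.npz",im=im,d=d,p=s["tool_pos"],q=s["eef_rot"]); C=cam("wrist",s)
hsv=cv2.cvtColor(im,cv2.COLOR_RGB2HSV); m=cv2.inRange(hsv,(18,130,60),(38,255,255))
n,l,st,ce=cv2.connectedComponentsWithStats(m)
for i in range(1,n):
    if st[i,4]>60: print(ce[i],st[i]); vv,uu=np.where(l==i); X=np.float32([plane(C,a,b,.062)[:2] for a,b in zip(uu,vv)]); c,wh,an=cv2.minAreaRect(X); print(c,wh,an, "from shaft",np.degrees(np.arctan2(c[1]+.0009,c[0]-.5653)))
E
```

```text
15.35 [ 0.5647 -0.0011  0.0704] toolx deg 8.06 tilt [ 1.e-04 -0.e+00 -1.e+00] F [-2.39  1.97  2.02] M [0.38 0.61 0.04] q [-0.093  0.156  1.739  0.     1.246  1.337] 0.42674322688191346
[248.94983553 165.24835526] [ 237  136   25   60 1216]
(0.6026239395141602, 0.006510397884994745) (0.038925930857658386, 0.013545313850045204) 12.013096809387207 from shaft 11.229627498088885
[173.75619835 267.16735537] [167 239  18  57 484]
(0.5236753225326538, 0.0486069917678833) (0.04452044516801834, 0.01104595698416233) 1.387914776802063 from shaft 130.05657964461653
[333.17269076 266.84337349] [323 239  18  56 498]
(0.5396036505699158, -0.06113013997673988) (0.043937668204307556, 0.011067654937505722) 14.595592498779297 from shaft -113.10484313560518
[298.86190621 318.75517661] [ 105  305  370   24 6568]
(0.49530717730522156, -0.038735225796699524) (0.019893167540431023, 0.27716103196144104) 8.021870613098145 from shaft -151.60617757415207
```

Request:
{"op": "carry_out", "data": {
  "deltas": [
    [[0,0,0,0,0,0.001],[0,0,0,0,0,0.003],[0,0,0,0,0,0.003],[0,0,0,0,0,0.003]]
  ]
}}

```text
time: 15.9
tool_pos: [0.5647, -0.0011, 0.0704]
eef_rot: [0.998, 0.061, 0.0, -0.0]
force: [-3.1, 1.3, 3.8]
grip_width: 0.429
grip_force: 30.0
```

```bash
cat > cl.py <<'E'
from h import *
for _ in range(3): 
    s,im,d=shot("wrist"); print("Mz",np.round(s["moment"],2))
C=cam("wrist",s); K,R,o=C
hsv=cv2.cvtColor(im,cv2.COLOR_RGB2HSV); m=cv2.inRange(hsv,(18,130,60),(38,255,255)); m[:,:230]=0;m[:,270:]=0;m[200:]=0
vv,uu=np.where(m); X=np.float32([plane(C,a,b,.062)[:2] for a,b in zip(uu,vv)]); c,wh,an=cv2.minAreaRect(X)
print("claw",c,wh,an,np.degrees(np.arctan2(c[1]+.0009,c[0]-.5653)))
# hub top face angle in world
v,u=np.mgrid[:384,:512]; P=np.stack([(u-K[2])/K[0]*d,(v-K[3])/K[1]*d,d],-1)@R.T+o
zt=s["tool_pos"][2]+.0184
k=(abs(P[...,2]-zt)<.004)&(np.hypot(P[...,0]-.565,P[...,1])<.03); k&=(u<290)&(u>215)
fr=[]
for cc in range(228,278):
    r=np.where(k[:,cc])[0]
    if len(r): fr.append(plane(C,cc,r.min()-.5,zt)[:2])
vx,vy,x0,y0=cv2.fitLine(np.float32(fr),cv2.DIST_HUBER,0,1e-4,1e-4).ravel(); print("hub rear-face angle-90:",(np.degrees(np.arctan2(vy,vx))+180)%180-90,len(fr))
E
python3 st.py; python3 cl.py
```

```text
15.9 [ 0.5647 -0.0011  0.0704] toolx deg 6.99 tilt [ 1.e-04  0.e+00 -1.e+00] F [-3.1   1.31  3.82] M [0.41 0.6  0.12] q [-0.093  0.156  1.739  0.     1.246  1.356] 0.4289798250219475
Mz [0.41 0.6  0.12]
Mz [0.41 0.55 0.1 ]
Mz [0.41 0.59 0.13]
claw (0.6027787923812866, 0.005970831494778395) (0.03895924240350723, 0.013376499526202679) 11.13631534576416 10.388443030335972
hub rear-face angle-90: 6.9522705 50
```

Request:
{"op": "carry_out", "data": {
  "deltas": [
    [[0,0,0,0,0,0.001],[0,0,0,0,0,0.003],[0,0,0,0,0,0.003]]
  ]
}}

```text
time: 16.42
tool_pos: [0.5648, -0.001, 0.0704]
eef_rot: [0.999, 0.051, 0.0, -0.0]
force: [-1.7, 2.5, 2.5]
grip_width: 0.429
grip_force: 30.0
```

```bash
python3 st.py; python3 cl.py
```

```text
16.425 [ 0.5648 -0.001   0.0704] toolx deg 5.89 tilt [ 2.e-04  1.e-04 -1.e+00] F [-1.73  2.53  2.46] M [0.56 0.44 0.17] q [-0.093  0.156  1.739  0.     1.246  1.375] 0.42927791125159215
Mz [0.56 0.44 0.17]
Mz [0.53 0.46 0.13]
Mz [0.53 0.4  0.13]
claw (0.6030005812644958, 0.005762676242738962) (0.039128899574279785, 0.013352757319808006) 10.995952606201172 10.02217612016691
hub rear-face angle-90: 5.874855 50
```

Request:
{"op": "carry_out", "data": {
  "deltas": [
    [[0,0,0,0,0,0.001],[0,0,0,0,0,0.002],[0,0,0,0,0,0.002]]
  ]
}}

```text
time: 16.95
tool_pos: [0.5648, -0.001, 0.0704]
eef_rot: [0.999, 0.045, 0.0, -0.0]
force: [-1.5, 2.4, 4.1]
grip_width: 0.427
grip_force: 30.0
```

```bash
python3 st.py; python3 cl.py
```

```text
16.95 [ 0.5648 -0.001   0.0704] toolx deg 5.18 tilt [ 2.e-04  1.e-04 -1.e+00] F [-1.5   2.44  4.13] M [0.59 0.35 0.23] q [-0.093  0.156  1.739  0.     1.246  1.388] 0.42703128859278894
Mz [0.59 0.35 0.23]
Mz [0.68 0.4  0.23]
Mz [0.62 0.37 0.23]
claw (0.6029366850852966, 0.005751358345150948) (0.038775425404310226, 0.013425543904304504) 11.502667427062988 10.022138069083352
hub rear-face angle-90: 5.157318 50
```

The stop is reached: Mz rose to 0.23 N·m and the claw has stopped at about 10.5°, in line with the carrier. I'll relax the lever within the spline play so the arm lies straight and unstressed.

Request:
{"op": "carry_out", "data": {
  "deltas": [
    [[0,0,0,0,0,-0.004],[0,0,0,0,0,-0.008],[0,0,0,0,0,-0.012],[0,0,0,0,0,-0.012],[0,0,0,0,0,-0.012]]
  ]
}}

```text
time: 17.73
tool_pos: [0.5649, -0.0014, 0.0705]
eef_rot: [0.997, 0.083, 0.0, 0.0]
force: [0.9, 0.3, 2.2]
grip_width: 0.427
grip_force: 30.0
```

```bash
python3 st.py; python3 cl.py
```

```text
17.725 [ 0.5649 -0.0014  0.0705] toolx deg 9.49 tilt [ 5.e-04 -4.e-04 -1.e+00] F [0.91 0.3  2.2 ] M [0.05 0.07 0.01] q [-0.093  0.156  1.739 -0.     1.246  1.312] 0.4271580037497387
Mz [0.05 0.07 0.01]
Mz [0.06 0.09 0.04]
Mz [0.   0.04 0.02]
claw (0.6033075451850891, 0.0057538338005542755) (0.03785138577222824, 0.013298192992806435) 10.342655181884766 9.9299217791158
hub rear-face angle-90: 9.448502 50
```

Request:
{"op": "carry_out", "data": {
  "deltas": [
    [[0,0,0,0,0,0],[0,0,0,0,0,0],[0,0,0,0,0,0],[0,0,0,0,0,0],[0,0,0,0,0,0],[0,0,0,0,0,0]]
  ],
  "hand": 0.6
}}

```text
time: 18.62
tool_pos: [0.5647, -0.0011, 0.0704]
eef_rot: [0.997, 0.083, -0.0, -0.0]
force: [0.8, -0.5, 0.5]
grip_width: 0.799
grip_force: 0.0
```

Request:
{"op": "carry_out", "data": {
  "deltas": [
    [[0,0,-0.04,0,0,0],[0,0,-0.12,0,0,0],[0,0,-0.25,0,0,0],[0,0,-0.4,0,0,0],[-0.16,0,-0.56,0,0,0],[-0.24,0,-0.56,0,0,0],[-0.24,0,-0.56,0,0,0]]
  ]
}}

```text
time: 19.5
tool_pos: [0.5057, -0.0112, 0.2128]
eef_rot: [0.997, 0.083, 0.002, 0.0]
force: [0.6, 0.8, 0.5]
grip_width: 0.803
grip_force: 0.0
```

```bash
python3 st.py
python3 - <<'E'
from h import *
s,im,d=shot("wrist"); C=cam("wrist",s); K,R,o=C
v,u=np.mgrid[:384,:512]; P=np.stack([(u-K[2])/K[0]*d,(v-K[3])/K[1]*d,d],-1)@R.T+o
for nm,zz in(("hub",.092),("arm",.084)):
    k=((abs(P[...,2]-zz)<.0035)&(d>0)&(np.hypot(P[...,0]-.5,P[...,1])<.15)).astype(np.uint8); n,l,st,ce=cv2.connectedComponentsWithStats(k)
    for i in range(1,n):
        if st[i,4]>80: Q=P[l==i]; print(nm,ce[i].round(),st[i,4],np.median(Q,0).round(4),cv2.minAreaRect(Q[:,:2].astype(np.float32)))
hsv=cv2.cvtColor(im,cv2.COLOR_RGB2HSV); m=cv2.inRange(hsv,(5,140,60),(17,255,255)); n,l,st,ce=cv2.connectedComponentsWithStats(m)
for i in range(1,n):
    if 60<st[i,4]<900: print("orange",ce[i],st[i,4],np.median(P[l==i],0).round(4))
cv2.imwrite("pics/i.png",cv2.resize(im,(800,600),interpolation=cv2.INTER_CUBIC)[:,:,::-1])
E
```

```text
19.5 [ 0.5057 -0.0112  0.2128] toolx deg 9.48 tilt [ 3.5e-03 -4.0e-04 -1.0e+00] F [0.64 0.78 0.49] M [ 0.1   0.11 -0.02] q [-0.123 -0.128  1.757  0.     1.509  1.282] 0.8031542573671946
hub [253. 128.] 1305 [ 0.5654 -0.0015  0.0915] ((0.5645146369934082, -0.0016649272292852402), (0.039462555199861526, 0.039618901908397675), 9.52204418182373)
hub [254. 228.] 162 [ 0.4563 -0.0205  0.0893] ((0.45631781220436096, -0.02070508524775505), (0.017168404534459114, 0.018112456426024437), 9.472701072692871)
arm [254. 184.] 959 [ 0.5061 -0.0122  0.0822] ((0.5013149976730347, -0.011792667210102081), (0.0854632556438446, 0.018432486802339554), 11.366390228271484)
orange [49.12962963 15.92592593] 162 [0.6523 0.2584 0.0156]
orange [253.76190476 226.26984127] 189 [ 0.4582 -0.02    0.089 ]
```

View pics/i.png

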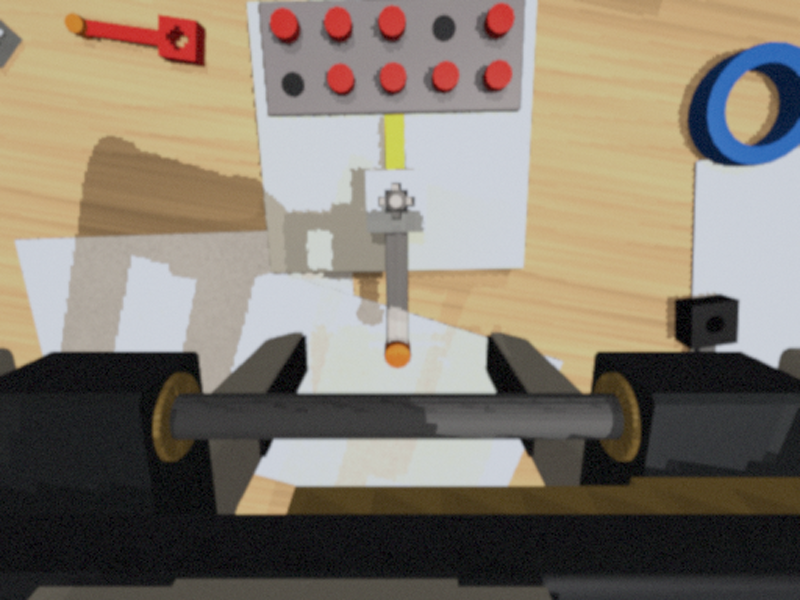

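The final view shows the hub seated at (396,200), its top at 92 mm. The claw at (395,140) points to the tubes. The arm runs straight over the front edge to the grip at (397,354). Handing in.

```bash
python3 -c "
from rig import ctrl
print(ctrl.sign_off())"
```

```text
the job is handed in; nothing more can be done
None
```

The job is handed in: the orange-grip lever is fully home on the shaft, the latch is turned clockwise to its stop, the arm points out over the front edge to within about 1°, and the gripper has let go; I have no verdict back yet.

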